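# Set out the glaze pots by their test tiles

## Task

Set out the glazes for dipping: take the orange, the green and the cream glaze pots out of the sloping compartment bin and stand each upright in the middle of the pale ring in front of the test tile of its own colour on the dark board. Leave the other three pots in their compartments, and leave the tiles and the white cup where they are.

Things in the scene. Friction and masses are not known exactly. Their poses are not given: they have to be found in the camera images.
- bin: fixed plywood bin, 2 x 3 compartments in a tray sloped 27 degrees, low edge to its -x. Origin on the bench under the tray, z up, y across the slope, x level, uphill. Tray floor's centre 68 mm above the origin; compartments 80 mm apart down the slope, 90 mm across; 5 mm walls: those across the slope 40 mm high above the floor, those down the slope 20 mm
- board: fixed dark wooden board, 170 (x) x 280 (y) x 12 mm; origin under its centre on the bench, z up. Three pale rings, 72 mm outside diameter, are drawn flat on its -x half, 90 mm apart along y; a test tile lies on the +x side of each
- orange_pot: screw-cap glaze pot, orange-red body, white cap, cap fixed; loose, round, diameter 53 mm, 61 mm tall, about 0.2 kg; the cap (top fifth) is about 5 mm narrower. Origin: centre of its underside; z along its axis to the cap. Starts in any compartment of the bin's lower (front) row, leaning about 27 degrees with the cap towards the bin's -x; comes out along its own axis
- green_pot: screw-cap glaze pot, grey-green body, white cap, cap fixed; loose, round, diameter 50 mm, 96 mm tall, about 0.2 kg; the cap (top fifth) is about 5 mm narrower. Origin: centre of its underside; z along its axis to the cap. Starts in any compartment of the bin's upper (back) row, leaning about 27 degrees with the cap towards the bin's -x; comes out along its own axis
- cream_pot: screw-cap glaze pot, cream-white body, beige cap, cap fixed; loose, round, diameter 57 mm, 94 mm tall, about 0.2 kg; the cap (top fifth) is about 5 mm narrower. Origin: centre of its underside; z along its axis to the cap. Starts in any compartment of the bin's lower (front) row, leaning about 27 degrees with the cap towards the bin's -x; comes out along its own axis
- navy_pot: screw-cap glaze pot, navy-blue body, black cap, cap fixed; loose, round, diameter 58 mm, 72 mm tall, about 0.2 kg; the cap (top fifth) is about 5 mm narrower. Origin: centre of its underside; z along its axis to the cap. Starts in any compartment of the bin's lower (front) row, leaning about 27 degrees with the cap towards the bin's -x; comes out along its own axis
- red_pot: screw-cap glaze pot, red body, black cap, cap fixed; loose, round, diameter 44 mm, 90 mm tall, about 0.2 kg; the cap (top fifth) is about 5 mm narrower. Origin: centre of its underside; z along its axis to the cap. Starts in any compartment of the bin's upper (back) row, leaning about 27 degrees with the cap towards the bin's -x; comes out along its own axis
- brown_pot: screw-cap glaze pot, dark brown body, white cap, cap fixed; loose, round, diameter 47 mm, 75 mm tall, about 0.2 kg; the cap (top fifth) is about 5 mm narrower. Origin: centre of its underside; z along its axis to the cap. Starts in any compartment of the bin's upper (back) row, leaning about 27 degrees with the cap towards the bin's -x; comes out along its own axis
- orange_tile: burnt-orange glazed test tile, loose, 58 x 41 x 14 mm, lying on the board behind one of the rings; origin: centre of its underside, x along its length away from the ring, z up
- orange_spot (a point): centre of the pale ring in front of the burnt-orange tile, at board-top height: 74 mm from the tile's origin along the tile's -x. The orange pot belongs here
- green_tile: olive-green glazed test tile, loose, 60 x 44 x 12 mm, lying on the board behind one of the rings; origin: centre of its underside, x along its length away from the ring, z up
- green_spot (a point): centre of the pale ring in front of the olive-green tile, at board-top height: 74 mm from the tile's origin along the tile's -x. The green pot belongs here
- cream_tile: off-white glazed test tile, loose, 57 x 41 x 12 mm, lying on the board behind one of the rings; origin: centre of its underside, x along its length away from the ring, z up
- cream_spot (a point): centre of the pale ring in front of the off-white tile, at board-top height: 74 mm from the tile's origin along the tile's -x. The cream pot belongs here
- white_cup: plain off-white cup, loose, 72 mm diameter, 98 mm tall, standing empty on the bench between the bin and the board; origin: centre of its underside, z up
Things that resemble listed ones, but are neither listed nor needed, are in the scene too. What is shaped like the green_tile but pink or turquoise is not meant.

How it is judged:
At the end, for the whole second after the job is handed in: The orange, green and cream pots each stand upright (within 0.1 rad) and at rest on the board, centred within 18 mm of the ring in front of the tile of their colour; the navy, red and brown pots are within 25 mm of where they started, each tile within 20 mm, and the white cup upright within 30 mm (horizontal distance between orange_pot and orange_spot below 0.018 m and angle between each of orange_pot, green_pot, cream_pot, white_cup's own z axis and vertical below 0.1 rad and height (world z) of orange_pot between 0.008 and 0.018 m and linear speed of each of orange_pot, green_pot, cream_pot below 0.02 m/s and horizontal distance between green_pot and green_spot below 0.018 m and height (world z) of green_pot between 0.008 and 0.018 m and horizontal distance between cream_pot and cream_spot below 0.018 m and height (world z) of cream_pot between 0.008 and 0.018 m and distance of each of navy_pot, red_pot, brown_pot from where it was at the start of the episode below 0.025 m and distance of each of orange_tile, green_tile, cream_tile from where it was at the start of the episode below 0.02 m and distance of white_cup from where it was at the start of the episode below 0.03 m); the robot touches nothing.
It fails at once if the navy pot is shifted more than 40 mm or taken out of the bin (distance of navy_pot from where it was at the start of the episode above 0.04 m).
It fails at once if the red pot is shifted more than 40 mm or taken out of the bin (distance of red_pot from where it was at the start of the episode above 0.04 m).
It fails at once if the brown pot is shifted more than 40 mm or taken out of the bin (distance of brown_pot from where it was at the start of the episode above 0.04 m).
It fails at once if the cup is knocked over (angle between white_cup's own z axis and vertical above 0.5 rad).
It also fails if it takes over 72 s, if anything falls off the work surface, if the arm or the gripper's body presses on something with over 40 N, if the wrist force passes 120 N, or if a joint passes its speed limit or range.

## Robot

A 6-joint arm with a two-finger parallel gripper is mounted at the origin on the work surface; the furniture and walls round the work are solid. World frame = base frame: x ahead of the robot, y to its left, z up, the work surface at z = 0. Lengths are in m, angles in rad, forces in N, time in s.
With the tool pointing down it reaches from about 0.3 to 0.775 m from the base axis. Payload 14.6 kg.
Tool frame: the origin (TCP) lies at the very end of the fingers, on their centre line; the grasp point (between the pads) lies 19 mm behind it; z points along the fingers, y is the line along which they close (so a half turn about z gives the same grasp; the last joint's range is limited). The gripper opens to 94 mm and grips with 3 to 60 N. Pads are 16 mm wide; open, the fingers measure 119 mm over their backs; the gripper's body (75 mm by 177 mm) begins 78 mm behind the grasp point.
Start: joints at [1.248, 0.3, 1.521, -0, 1.321, -0.067], TCP at [0.139, 0.532, 0.205] pointing down, gripper open.
Joint ranges: [-3.03, 3.03], [-0.79, 2.21], [0.23, 2.52], [-1.04, 4.18], [0, 3.07], [-2.55, 2.55]. Speed limits (rad/s): [2.22, 2.22, 2.57, 3.14, 3.14, 3.14].

## Interface

Orientations are given as a 3x3 rotation matrix whose columns are the frame's x, y, z axes.
In Python, from workcell import monitor, cams, workorder gives the robot as it stands. The module is installed in compiled form; this text tells all that it offers.
- The arm moves only by the tool move_arm, never from a script. Its argument "motion" is one flat list of numbers, 7 for each row, row after row: the shift along the world's x, y, z normalised to -1 to 1, where 1 is 0.025 m, then the turn, a rotation vector about the world's x, y, z normalised to -1 to 1, where 1 is 0.1 rad, then the closure, from -1 (fully open) to 1 (shut). In form: [dx, dy, dz, wx, wy, wz, fingers, dx, dy, dz, wx, wy, wz, fingers, ...]. A call has 1 to 12 rows; each row shifts and turns the commanded pose from where the row before left it; what a row does not reach is not made up. A row lasts 1/8 s, in which the tool goes at most 62.5 mm and 10.7 degrees, less where a joint would pass 70% of its speed; a pose out of reach is approached as far as the arm can. A call with a number of a shift or a turn outside -1 to 1 is refused whole. A call with a gripper value outside its range is refused whole. The fingers move at their own pace and stop on an object; "squeeze" is the grip in N (left out, the last holds). Time passes only in rows, so rows that do not move let the fingers close. It gives the time, the measured TCP pose, the force, the opening and the grip force at its end, in the units of the state.
- monitor.state(): the state, without advancing time (a new reading comes with each control period).
- cams.snapshot(name): name is "side" or "top" or "wrist"; returns (picture, depth): 480x640x3 uint8, red, green, blue; 480x640 float32, m along the optical axis (not along the pixel's ray), 0 where there is no reading.
- cams.camera_params(name): a dict with "K" (3x3 intrinsics, pixels), "distortion" ([k1, k2, p1, p2, k3] as OpenCV has them; the pictures are not rectified), "R" (3x3) and "t" (3): a world point X has camera coordinates R X + t; the wrist camera has in their place "mount" (4x4, takes a point from camera to tool coordinates, whose origin is the TCP and whose axes are the flange's). Camera axes: x right, y down, z forward; pixel columns grow to the right and rows downward; lengths in m; the calibration is good to about 2 mm. A picture is of the moment at which its call begins: read the wrist's pose just before it. camera_params takes no time and is no camera call.
- workorder.sign_off(): hands the job in; it is judged then, once.
The state is a dict: "clock": time; "qpos": joint angles; "joint_vel": joint speeds; "joint_torque": joint torques, N m; "position": TCP position; "tcp_rot": TCP orientation; "ft_force": force on the tool from outside, world axes, zero at the start; "moment": the same for the moment, N m; "grip_width": finger opening in m; "finger_force": force on a finger pad.
Only numpy, scipy, OpenCV 4.12 (cv2) and the standard library are available. Lean on these libraries where they do the work, as an engineer would, in place of code of your own. Each camera call takes 0.05 s, during which the arm holds its last target. There are 200 camera calls.

## Working session

There is one attempt and no reset: what is moved stays moved. The work goes in short steps, Python scripts to look and compute and a tool call to move; the robot and the scene stay as the last step left them, time stands still between calls to the robot, and variables do not carry over. Pictures are saved under pics/ and viewed, at most 10 in all, crops included, and the job is handed in when it is done.

Besides the shell and the picture viewer there is one more tool, called after "Request:" as name(argument=value, ...), one argument or row to a line, values as JSON. move_arm: Moves the arm, as the interface text tells. Its arguments: {"type":"object","properties":{"motion":{"type":"array","items":{"type":"number"}},"squeeze":{"type":"number"}},"required":["motion"]}

```bash
mkdir -p pics
cat > h.py <<'E'
import numpy as np, cv2
from workcell import monitor, cams, workorder
def snap(n):
    s=monitor.state(); im,d=cams.snapshot(n); p=cams.camera_params(n); return im,d,p,s
def cloud(n):
    im,d,p,s=snap(n); K=np.array(p["K"]); dist=np.array(p["distortion"])
    v,u=np.mgrid[0:480,0:640]
    pts=cv2.undistortPoints(np.stack([u,v],-1).reshape(-1,1,2).astype(np.float64),K,dist).reshape(480,640,2)
    c=np.dstack([pts[...,0]*d,pts[...,1]*d,d])
    if "R" in p: w=(c-np.array(p["t"]).ravel())@np.array(p["R"])
    else:
        M=np.array(p["mount"]); t=c@M[:3,:3].T+M[:3,3]; w=t@np.array(s["tcp_rot"]).T+np.array(s["position"])
    return im,d,w,p
E
python3 - <<'E'
from h import *
for n in("top","side"):
    im,d,w,p=cloud(n); cv2.imwrite(f"pics/{n}0.png",im[...,::-1]); np.savez(f"{n}0.npz",im=im,d=d,w=w)
    print(n,p, (d==0).mean())
print(monitor.state())
E
```

```text
top {'K': array([[618.45791181,   0.        , 309.83198111],
       [  0.        , 618.45791181, 238.1737887 ],
       [  0.        ,   0.        ,   1.        ]]), 'distortion': array([-0.09377945,  0.        ,  0.        ,  0.        ,  0.        ]), 'R': array([[ 1.60806247e-02, -9.99870554e-01, -5.36437319e-04],
       [-9.97500387e-01, -1.60055812e-02, -6.88244114e-02],
       [ 6.88069164e-02,  1.64183596e-03, -9.97628645e-01]]), 't': array([-0.02348019,  0.46444464,  1.6164057 ])} 0.00423828125
side {'K': array([[532.15827088,   0.        , 311.1360428 ],
       [  0.        , 532.15827088, 236.62186597],
       [  0.        ,   0.        ,   1.        ]]), 'distortion': array([0.02491644, 0.        , 0.        , 0.        , 0.        ]), 'R': array([[ 0.99962084, -0.0230961 ,  0.01499147],
       [ 0.0026668 , -0.46068515, -0.88755962],
       [ 0.02740551,  0.88726307, -0.46044889]]), 't': array([-0.47286754,  0.05904632,  1.18002262])} 0.1084375
{'clock': 0.1, 'qpos': array([ 1.24839908e+00,  3.00453005e-01,  1.52151954e+00, -1.28300802e-05,
        1.32067638e+00, -6.65995538e-02]), 'joint_vel': array([-0.00036485, -0.00422655, -0.00187049, -0.00015962,  0.00097743,
       -0.00049392]), 'joint_torque': array([ 1.52247012e-03, -5.32641828e+01, -3.53287661e+01,  7.09336856e-02,
        2.34562915e-02, -4.14827230e-05]), 'position': array([0.13909203, 0.53188301, 0.20492228]), 'tcp_rot': array([[-9.67462570e-01,  2.53013973e-01, -3.22880578e-04],
       [ 2.53014173e-01,  9.67462049e-01, -1.00579142e-03],
       [ 5.78954230e-05, -1.05475891e-03, -9.99999442e-01]]), 'ft_force': array([-0.64951089,  0.1607064 ,  0.21594303]), 'moment': array([-0.03273308, -0.02464574,  0.03986713]), 'finger_force': 0.0, 'grip_width': 0.09388036159996557}
```

View pics/top0.png

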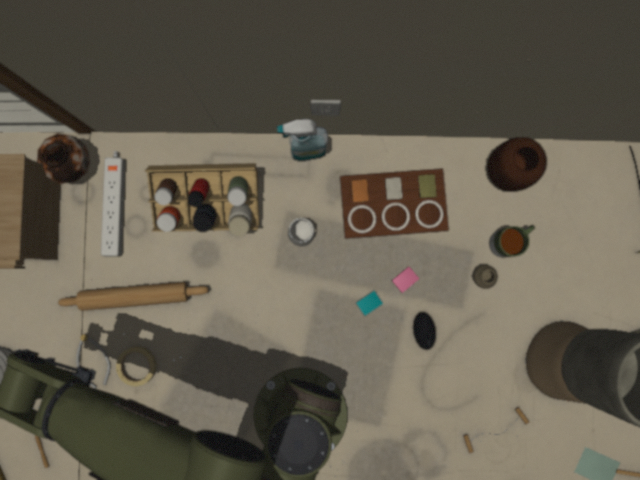

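View pics/side0.png

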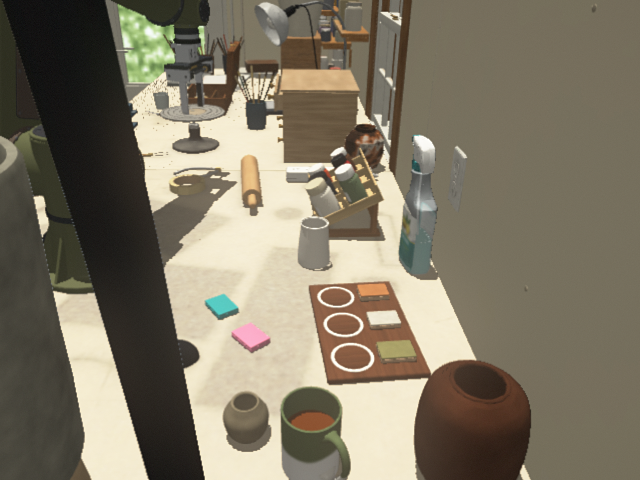

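Top view: front row from left is orange (168,218), navy (204,217) and cream (240,218). Back row is brown (165,192), red (200,190) and green (238,190). The rings are at (362,218), (396,216) and (429,213), in front of the orange, white and olive tiles. The pink (405,279) and turquoise (370,303) tiles are decoys, and so are the green mug (510,240) and the other jars.

Run:
```python
from h import *
z=np.load("top0.npz"); im,w=z["im"],z["w"]
b=cv2.resize(im[155:245,135:455],None,fx=2.5,fy=2.5,interpolation=3); cv2.imwrite("pics/crop1.png",b[...,::-1])
# board: top height points and rings
g=im.astype(int); x,y,zz=w[...,0],w[...,1],w[...,2]
reg=np.zeros((480,640),bool); reg[160:245,335:455]=1
print("board z",np.median(zz[reg&(g.max(2)<90)]))
ring=reg&(g.min(2)>120); ring[:198]=0
n,l,st,c=cv2.connectedComponentsWithStats(ring.astype(np.uint8))
for i in range(1,n):
  if st[i,4]>60:
    ct=max(cv2.findContours((l==i).astype(np.uint8),0,1)[0],key=len); (cx,cy),ax,a=cv2.fitEllipse(ct); print("ring",cx,cy,ax,w[int(round(cy)),int(round(cx))])
dark=(reg&(zz>0.004)&(zz<0.04)).astype(np.uint8); 
ct=max(cv2.findContours(dark,0,1)[0],key=len); P=w[ct[:,0,1],ct[:,0,0],:2].astype(np.float32); print("board rect",cv2.minAreaRect(P))
for nm,(u,v) in dict(o=(359,190),c=(394,187),g=(427,186)).items(): print("tile",nm,g[v,u],w[v,u])
for nm,(u,v) in dict(orange=(168,215),navy=(204,214),cream=(240,213),brown=(165,188),red=(200,186),green=(238,185),cup=(302,231),wall=(230,128)).items(): print(nm,g[v,u],w[v,u].round(3))
# bin: points by height
r=np.zeros((480,640),bool); r[155:240,140:270]=1
m=(r&(zz>0.03)).astype(np.uint8); ct=max(cv2.findContours(m,0,1)[0],key=len);P=w[ct[:,0,1],ct[:,0,0],:2].astype(np.float32); print("bin",cv2.minAreaRect(P),P.min(0),P.max(0))
# wall extents: tall things
print("wall x", [(v,w[v,230].round(2)) for v in (60,100,125,135)], "spray",w[130,300].round(3),w[150,310].round(3))
```

```text
board z 0.012738811742925286
ring 428.76214599609375 213.64007568359375 (25.159637451171875, 25.570207595825195) [ 0.53416132 -0.33140712  0.01626262]
ring 361.51202392578125 218.64715576171875 (24.904359817504883, 25.14829444885254) [ 0.51785976 -0.15328329  0.01584751]
board rect ((0.561453104019165, -0.23897722363471985), (0.19035349786281586, 0.29874080419540405), 6.3301682472229)
tile o [132  86  48] [ 0.59307729 -0.14349892  0.02976803]
tile c [141 136 121] [ 0.60401738 -0.23704859  0.02120903]
tile g [101  99  62] [ 0.60654419 -0.32292446  0.03256988]
orange [135 133 127] [0.511 0.34  0.113]
navy [30 31 30] [0.513 0.248 0.121]
cream [120 118 107] [0.517 0.158 0.121]
brown [81 77 74] [0.573 0.341 0.148]
red [81 22 22] [0.581 0.257 0.135]
green [66 73 59] [0.583 0.161 0.152]
cup [174 172 160] [0.484 0.005 0.003]
wall [65 61 53] [0.762 0.205 0.001]
bin ((0.5365465879440308, 0.17694184184074402), (0.4795038402080536, 0.24239158630371094), 73.55653381347656) [ 0.3524414  -0.01869732] [0.6478312  0.39731488]
wall x [(60, array([0.76, 0.14, 0.52])), (100, array([0.76, 0.17, 0.27])), (125, array([0.76, 0.2 , 0.03])), (135, array([0.74, 0.2 , 0.  ]))] spray [0.689 0.01  0.281] [ 0.678 -0.013  0.123]
```

View pics/crop1.png

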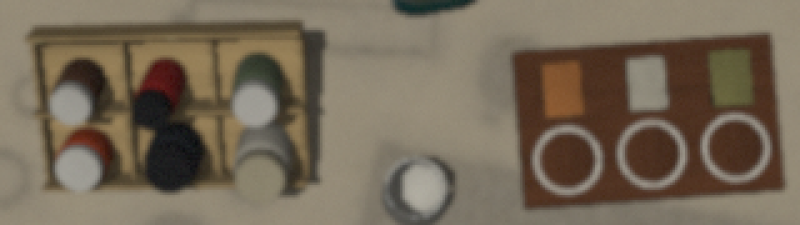

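Request:
move_arm(
  motion=[0.9, -0.9, 0.6, 0, 0, 0.85, -0.6, 0.9, -0.9, 0.6, 0, 0, 0.85, -0.6, 0.9, -0.9, 0.6, 0, 0, 0.85, -0.6, 0.9, -0.9, 0.6, 0, -0.6, 0, -0.6, 0.9, -0.9, 0.6, 0, -0.6, 0, -0.6, 0.9, -0.9, 0.6, 0, -0.6, 0, -0.6, 0.9, -0.9, 0.6, 0, -0.6, 0, -0.6, 0.9, -0.9, 0.6, 0, -0.6, 0, -0.6, 0.9, -0.9, 0.6, 0, -0.6, 0, -0.6, 0.9, -0.9, 0, 0, -0.6, 0, -0.6, 0.9, -0.9, 0, 0, -0.5, 0, -0.6, 0, -0.5, 0, 0, 0, 0, -0.6],
)

```text
clock: 1.6
position: [0.3867, 0.2711, 0.34]
tcp_rot: [[-0.892, 0.002, 0.452], [0.002, 1.0, -0.001], [-0.452, -0.0, -0.892]]
ft_force: [-0.3, 0.0, 1.3]
grip_width: 0.0752
finger_force: 0.0
```

Run:
```python
from h import *
im,d,w,p=cloud("wrist"); cv2.imwrite("pics/w1.png",im[...,::-1]); np.savez("w1.npz",im=im,d=d,w=w)
s=monitor.state(); print(s["clock"],s["position"],s["tcp_rot"],s["qpos"],s["grip_width"]); np.savez("w1s.npz",R=s["tcp_rot"],t=s["position"]); print(p)
```

```text
1.65 [0.38628872 0.27059213 0.34035037] [[-8.92140183e-01  1.76572760e-03  4.51755217e-01]
 [ 1.63751918e-03  9.99998432e-01 -6.74764035e-04]
 [-4.51755700e-01  1.37773720e-04 -8.92141675e-01]] [ 0.70108521 -0.16386036  1.77277177 -0.32086274  1.1826043  -0.79841339] 0.07546986671861665
{'K': array([[357.6821612 ,   0.        , 319.93917565],
       [  0.        , 357.6821612 , 236.72894522],
       [  0.        ,   0.        ,   1.        ]]), 'distortion': array([0.00155481, 0.        , 0.        , 0.        , 0.        ]), 'mount': array([[ 8.11674006e-04, -9.62686740e-01, -2.70617041e-01,
         7.88956744e-02],
       [ 9.99999562e-01,  6.55469977e-04,  6.67590613e-04,
         9.46221543e-04],
       [-4.65299285e-04, -2.70617464e-01,  9.62686850e-01,
        -1.79427706e-01],
       [ 0.00000000e+00,  0.00000000e+00,  0.00000000e+00,
         1.00000000e+00]])}
```

View pics/w1.png

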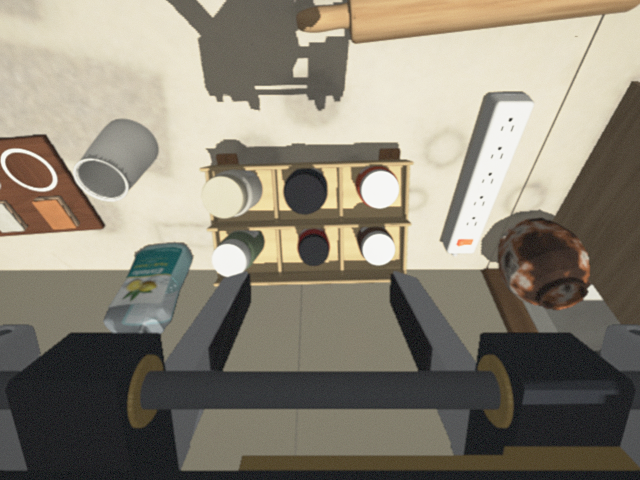

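Wrist view from the other side: cream cap (228,196), navy (305,190), orange (378,188); green (232,256), red (314,246), brown (378,245). Orange and cream are in the front row and green is in the back row, as the task describes.

```bash
cat > caps.py <<'E'
from h import *
def capfit(im,w,u,v,h,thr,K):
    r=np.zeros(im.shape[:2],np.uint8); cv2.circle(r,(u,v),h,1,-1)
    m=((im.min(2)>thr)&(r>0)).astype(np.uint8)
    n,l,st,c=cv2.connectedComponentsWithStats(m); i=l[v,u]
    m=(l==i); ct=max(cv2.findContours(m.astype(np.uint8),0,1)[0],key=len)
    e=cv2.minEnclosingCircle(ct); P=w[cv2.erode(m.astype(np.uint8),np.ones((5,5)))>0]
    P=P[np.isfinite(P).all(1)]; md=np.median(P,0); P=P[np.linalg.norm(P-md,axis=1)<.035]
    c=P.mean(0); n=np.linalg.svd(P-c)[2][2]; n*=np.sign(n[2]); res=np.std((P-c)@n)
    return m.sum(),e,c,n,res
E
python3 - <<'E'
from caps import *
z=np.load("w1.npz"); im,w=z["im"],z["w"]; K=None
for nm,u,v,h,t in (("orange",378,188,24,200),("green",230,257,24,200),("brown",378,245,24,200),("cream",226,196,30,150)):
    print(nm,im[v,u],*[np.round(q,4) if not isinstance(q,tuple) else q for q in capfit(im,w,u,v,h,t,K)])
# bin rim points: casts along edges
bc=np.median
for (a,b) in (((203,166),(410,161)),((210,227),(408,223)),((215,283),(407,282))):
    for u,v in (a,b): 
        q=w[v-3:v+4,u-4:u+5].reshape(-1,3); print((u,v),np.median(q,0).round(3),q[q[:,2].argmax()].round(3))
# floor patches
for u,v in ((265,255),(340,255),(345,195),(270,205),(390,262),(230,280)): print((u,v),im[v,u],w[v,u].round(4))
E
```

```text
orange [246 246 244] 1087 ((379.9545593261719, 189.5), 18.86509895324707) [0.4909 0.3461 0.0996] [-0.4509 -0.0182  0.8924] 0.0009
green [244 244 240] 965 ((226.0, 259.0), 20.61562728881836) [0.5491 0.1601 0.164 ] [-0.4729 -0.0652  0.8787] 0.0008
brown [246 246 244] 781 ((378.62945556640625, 249.5580291748047), 16.0322322845459) [0.5493 0.3451 0.1455] [-0.5205 -0.0291  0.8534] 0.0008
cream [232 226 201] 1782 ((225.97853088378906, 196.00306701660156), 29.984764099121094) [0.4819 0.1571 0.128 ] [-0.4772 -0.0565  0.877 ] 0.0008
(203, 166) [0.514 0.103 0.001] [0.235 0.272 0.464]
(410, 161) [0.477 0.389 0.054] [0.235 0.272 0.464]
(210, 227) [0.555 0.123 0.095] [0.235 0.272 0.464]
(408, 223) [0.546 0.39  0.095] [0.545 0.386 0.105]
(215, 283) [0.625 0.123 0.133] [0.235 0.272 0.464]
(407, 282) [0.371 0.315 0.35 ] [0.369 0.315 0.353]
(265, 255) [241 225 172] [0.6157 0.1901 0.0904]
(340, 255) [173 152 111] [0.5994 0.3005 0.1064]
(345, 195) [234 217 161] [0.5338 0.3074 0.0522]
(270, 205) [239 223 168] [0.5478 0.2006 0.057 ]
(390, 262) [100  87  69] [0.6236 0.3763 0.0973]
(230, 280) [95 95 98] [0.3713 0.2275 0.348 ]
```

Run:
```python
from caps import *
z=np.load("w1.npz"); im,w=z["im"],z["w"]
r=np.zeros((480,640),bool); r[155:270,200:415]=1
g=im.astype(int); wood=r&(g[...,0]-g[...,2]>25)&(g[...,0]-g[...,1]<35)&(w[...,2]>.02)
P=w[wood]; rng=np.random.default_rng(0); best=None
for _ in range(3000):
    a,b,c=P[rng.choice(len(P),3,False)]; n=np.cross(b-a,c-a); L=np.linalg.norm(n)
    if L<1e-5: continue
    n/=L; n*=np.sign(n[2])
    if abs(n[2]-.891)>.03: continue
    k=(abs((P-a)@n)<.0025)
    if best is None or k.sum()>best.sum(): best=k
Q=P[best]; c=Q.mean(0); n=np.linalg.svd(Q-c)[2][2]; n*=np.sign(n[2]); print(len(P),len(Q),"floor n",n,"lean",np.degrees(np.arccos(n[2])),"yaw",np.degrees(np.arctan2(-n[1],-n[0])))
h=(w-c)@n; print("floor c",c)
rim=r&(abs(h-.04)<.004)&wood
# middle wall line in pixel band
for lo,hi in ((160,178),(215,234),):
    b=rim.copy(); b[:lo]=0;b[hi:]=0; X=w[b]; X=X[(X[:,1]>.13)&(X[:,1]<.38)]
    l=np.polyfit(X[:,1],X[:,0],1); l=np.polyfit(X[:,1][abs(np.polyval(l,X[:,1])-X[:,0])<.004],X[:,0][abs(np.polyval(l,X[:,1])-X[:,0])<.004],1); print(len(X),"yaw",np.degrees(-np.arctan(l[0])),l)
for nm,u,v,hh,t in (("orange",378,188,24,200),("green",230,257,24,200),("brown",378,245,24,200),("cream",226,196,30,150)):
    cc=capfit(im,w,u,v,hh,t,None)[2]; print(nm,"top height above floor",(cc-c)@n)
```

```text
13798 7353 floor n [-0.45309259 -0.01580736  0.8913233 ] lean 26.95999334062711 yaw 1.9981072471305326
floor c [0.56989865 0.27244304 0.06974087]
791 yaw 1.9182065755238455 [-0.03349153  0.48594616]
722 yaw 1.9365166006644314 [-0.03381147  0.55703337]
orange top height above floor 0.06122911692402913
green top height above floor 0.0952072347347236
brown top height above floor 0.0756526385573135
cream top height above floor 0.09359380340221343
```

```bash
cat > geo.py <<'E'
from caps import *
from scipy.spatial.transform import Rotation as Ro
N=np.array([-.4529,-.0157,.8914]); N/=np.linalg.norm(N); C=np.array([.5699,.2724,.0697])
Y=np.array([-.034,1,0]); Y-=N*(Y@N); Y/=np.linalg.norm(Y); X=np.cross(Y,N)
TR=np.column_stack([-X,Y,-N])  # tool rot in bin
E
python3 - <<'E'
from geo import *
z=np.load("w1.npz"); im,w=z["im"],z["w"]; h=(w-C)@N
v,u=np.mgrid[0:480,0:640]
T={}
for nm,pu,pv,H,tcp in (("orange",378,188,.061,.024),("green",230,257,.096,.041),("cream",226,196,.094,.039),("navy",305,190,.072,0),("red",314,244,.090,0),("brown",378,245,.075,0)):
    m=(abs(h-H)<.004)&(np.hypot(u-pu,v-pv)<34); P=w[m]; q=np.column_stack([(P-C)@X,(P-C)@Y]).astype(np.float32)
    (cx,cy),r=cv2.minEnclosingCircle(q); med=(np.percentile(q,2,axis=0)+np.percentile(q,98,axis=0))/2
    print(nm,"slope coords",np.round([cx,cy,2*r],4),med.round(4))
    p=C+X*med[0]+Y*med[1]; 
    if tcp: print("  TCP grasp",(p+N*tcp).round(4)," above(130)",(p+N*.13).round(4))
s=monitor.state(); print("N",N,"rotvec needed",Ro.from_matrix(TR@np.array(s["tcp_rot"]).T).as_rotvec())
def cast(p,u,v,z0):
    q=cv2.undistortPoints(np.array([[[u,v]]],float),p["K"],p["distortion"])[0,0]; R=np.array(p["R"]);t=np.array(p["t"]).ravel()
    d=R.T@np.r_[q,1]; o=-R.T@t; return o+d*(z0-o[2])/d[2]
for n,cs,ro in (("top",((361,218),(396,216),(429,213)),16),("side",((336,297),(343,324),(352,357)),26)):
    im=np.load(n+"0.npz")["im"]; p=cams.camera_params(n)
    for (a,b) in cs:
        sub=im[b-16:b+17,a-ro:a+ro+1].min(2); m=(sub>.62*np.percentile(sub,97)).astype(np.uint8)
        k,l,st,c=cv2.connectedComponentsWithStats(m); i=1+st[1:,4].argmax()
        (cx,cy),ax,_=cv2.fitEllipse(max(cv2.findContours((l==i).astype(np.uint8),0,1)[0],key=len))
        print(n,round(cx+a-ro,1),round(cy+b-16,1),np.round(ax,1),cast(p,cx+a-ro,cy+b-16,.0125).round(4))
E
```

```text
orange slope coords [-0.0548  0.0762  0.0473] [-0.0549  0.0755]
  TCP grasp [0.5076 0.3458 0.0662]  above(130) [0.4595 0.3441 0.1607]
green slope coords [ 0.0206 -0.1101  0.0433] [ 0.0197 -0.1098]
  TCP grasp [0.5726 0.1626 0.1151]  above(130) [0.5323 0.1613 0.1945]
cream slope coords [-0.0559 -0.1105  0.0502] [-0.0561 -0.1102]
  TCP grasp [0.506 0.16  0.079]  above(130) [0.4648 0.1585 0.1601]
navy slope coords [-0.0533 -0.0172  0.0509] [-0.0536 -0.0173]
red slope coords [ 0.0137 -0.0074  0.0379] [ 0.0132 -0.0077]
brown slope coords [0.0182 0.0733 0.0414] [0.0176 0.0729]
N [-0.45290932 -0.01570032  0.89141834] rotvec needed [ 0.0001566  -0.00159636  0.03588882]
top 361.5 218.6 [27.4 27.8] [ 0.5192 -0.1523  0.0125]
top 395.3 216.2 [27.4 27.8] [ 0.5272 -0.2422  0.0125]
top 428.9 213.6 [27.3 27.8] [ 0.5357 -0.3318  0.0125]
side 335.4 296.8 [20.  36.1] [ 0.5175 -0.1514  0.0125]
side 343.0 324.4 [23.4 39.3] [ 0.5257 -0.2416  0.0125]
side 352.0 357.0 [28.1 42.7] [ 0.5338 -0.3315  0.0125]
```

Request:
move_arm(
  motion=[0.39, -0.57, -0.9, 0, 0, 0.36, -0.62, 0.39, -0.57, -0.9, 0, 0, 0, -0.62, 0.39, -0.57, -0.9, 0, 0, 0, -0.62, 0.39, -0.57, -0.9, 0, 0, 0, -0.62, 0.39, -0.57, -0.9, 0, 0, 0, -0.62, 0.39, -0.57, -0.9, 0, 0, 0, -0.62, 0.39, -0.57, -0.9, 0, 0, 0, -0.62, 0.39, -0.57, -0.9, 0, 0, 0, -0.62, 0, 0, 0, 0, 0, 0, -0.62],
  squeeze=15,
)

```text
clock: 2.78
position: [0.4641, 0.1578, 0.1592]
tcp_rot: [[-0.893, -0.034, 0.45], [-0.03, 0.999, 0.015], [-0.45, -0.0, -0.893]]
ft_force: [0.6, 0.4, -0.1]
grip_width: 0.0761
finger_force: 0.0
```

Request:
move_arm(
  motion=[0.335, 0.02, -0.64, 0, 0, 0, -0.62, 0.335, 0.02, -0.64, 0, 0, 0, -0.62, 0.335, 0.02, -0.64, 0, 0, 0, -0.62, 0.335, 0.02, -0.64, 0, 0, 0, -0.62, 0.335, 0.02, -0.64, 0, 0, 0, -0.62, 0, 0, 0, 0, 0, 0, -0.62, 0, 0, 0, 0, 0, 0, 0.6, 0, 0, 0, 0, 0, 0, 0.6, 0, 0, 0, 0, 0, 0, 0.6, 0, 0, 0, 0, 0, 0, 0.6],
  squeeze=20,
)

```text
clock: 4.03
position: [0.507, 0.1608, 0.0813]
tcp_rot: [[-0.89, -0.035, 0.454], [-0.031, 0.999, 0.017], [-0.454, 0.001, -0.891]]
ft_force: [-2.4, -0.3, 5.8]
grip_width: 0.0562
finger_force: 20.0
```

Request:
move_arm(
  motion=[-0.5, -0.02, 0.98, 0, 0, 0, 0.6, -0.5, -0.02, 0.98, 0, 0, 0, 0.6, -0.5, -0.02, 0.98, 0, 0, 0, 0.6, -0.5, -0.02, 0.98, 0, 0, 0, 0.6, 0, -0.5, 0.5, 0, 0, 0, 0.6, 0, -1, 0, 0, 0, 0, 0.6, 0.2, -1, 0, -0.03, 0.94, 0, 0.6, 0.2, -1, 0, -0.03, 0.94, 0, 0.6, 0.2, -1, 0, -0.03, 0.94, 0, 0.6, 0.2, -1, 0, -0.03, 0.94, 0, 0.6, 0.2, -1, 0, -0.03, 0.94, 0, 0.6, 0.2, -1, 0, 0, 0, 0, 0.6],
)

```text
clock: 5.52
position: [0.4869, -0.0298, 0.1904]
tcp_rot: [[-0.999, -0.035, -0.003], [-0.035, 0.999, 0.002], [0.003, 0.002, -1.0]]
ft_force: [0.5, 0.3, -1.4]
grip_width: 0.0562
finger_force: 20.0
```

Request:
move_arm(
  motion=[0.18, -0.94, 0, 0, 0, 0, 0.6, 0.18, -0.94, 0, 0, 0, 0, 0.6, 0.18, -0.94, 0, 0, 0, 0, 0.6, 0.18, -0.94, 0, 0, 0, 0, 0.6, 0.18, -0.94, 0, 0, 0, 0, 0.6, 0.18, -0.94, 0, 0, 0, 0, 0.6, 0.18, -0.94, 0, 0, 0, 0, 0.6, 0.18, -0.94, -0.8, 0, 0, 0, 0.6, 0.18, -0.94, -0.8, 0, 0, 0, 0.6, 0, 0, -0.8, 0, 0, 0, 0.6, 0, 0, -0.8, 0, 0, 0, 0.6, 0, 0, 0, 0, 0, 0, 0.6],
)

```text
clock: 7.02
position: [0.5263, -0.2403, 0.1095]
tcp_rot: [[-0.999, -0.035, -0.003], [-0.035, 0.999, 0.003], [0.003, 0.003, -1.0]]
ft_force: [0.7, -0.3, -2.3]
grip_width: 0.0563
finger_force: 20.0
```

Run:
```python
from h import *
s=monitor.state();print(s["position"],s["clock"])
im,d,w,p=cloud("side"); 
i2,d2,w2,p2=cloud("wrist"); cv2.imwrite("pics/p1.png",np.hstack([cv2.resize(im[200:440,230:470],(400,400)),cv2.resize(i2,(400,400))])[...,::-1])
```

```text
[ 0.52629747 -0.24034267  0.10951186] 7.025
```

View pics/p1.png

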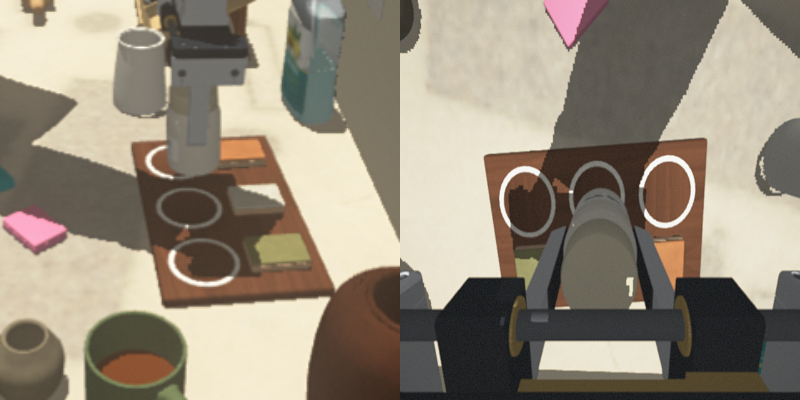

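Left panel (side camera): the cream pot is held upright, still 5 cm up. Right panel (wrist camera): it is over the middle ring, in front of the white tile. Lowering now.

Request:
move_arm(
  motion=[0, -0.05, -0.55, 0, 0, 0, 0.6, 0, 0, -0.55, 0, 0, 0, 0.6, 0, 0, -0.55, 0, 0, 0, 0.6, 0, 0, -0.45, 0, 0, 0, 0.6, 0, 0, -0.1, 0, 0, 0, 0.6, 0, 0, 0, 0, 0, 0, 0.6],
)

```text
clock: 7.88
position: [0.5271, -0.2417, 0.056]
tcp_rot: [[-0.999, -0.035, -0.0], [-0.035, 0.999, 0.002], [0.0, 0.002, -1.0]]
ft_force: [-0.2, -0.6, -2.2]
grip_width: 0.0564
finger_force: 20.0
```

Request:
move_arm(
  motion=[0, 0, -0.06, 0, 0, 0, 0.6, 0, 0, -0.06, 0, 0, 0, 0.6, 0, 0, 0, 0, 0, 0, 0.6],
)

```text
clock: 8.25
position: [0.5273, -0.2418, 0.0533]
tcp_rot: [[-0.999, -0.035, 0.001], [-0.035, 0.999, 0.001], [-0.001, 0.001, -1.0]]
ft_force: [0.2, -0.0, 0.9]
grip_width: 0.0562
finger_force: 20.0
```

Request:
move_arm(
  motion=[0, 0, 0, 0, 0, 0, -0.4, 0, 0, 0, 0, 0, 0, -0.55, 0, 0, 0, 0, 0, 0, -0.55, 0, 0, 0.4, 0, 0, 0, -0.55, 0, 0, 0.8, 0, 0, 0, -0.55, 0, 0, 1, 0, 0, 0, -0.55, 0, 0, 1, 0, 0, 0, -0.55, 0, 0, 1, 0, 0, 0, -0.55, 0, 0, 1, 0, 0, 0, -0.55, 0, 0, 1, 0, 0, 0, -0.55],
)

```text
clock: 9.5
position: [0.527, -0.2416, 0.2096]
tcp_rot: [[-0.999, -0.035, 0.0], [-0.035, 0.999, 0.002], [-0.0, 0.002, -1.0]]
ft_force: [-0.0, 0.6, -0.2]
grip_width: 0.0731
finger_force: 0.0
```

Request:
move_arm(
  motion=[0, 1, 0, 0, 0, 0, -0.6, 0, 1, 0, 0, 0, 0, -0.6, 0, 1, 0, 0, 0, 0, -0.6, 0, 1, 0, 0, 0, 0, -0.6, 0, 1, 0, 0, 0, 0, -0.6, 0, 1, 0, 0, 0, 0, -0.6, 0, 1, 0, 0, 0, 0, -0.6, 0, 1, 0, 0, 0, 0, -0.6, 0, 1, 0, 0.03, -0.94, 0, -0.6, 0, 1, 0, 0.03, -0.94, 0, -0.6, 0, 1, 0, 0.03, -0.94, 0, -0.6, 0, 1, 0, 0.03, -0.94, 0, -0.6],
)

```text
clock: 11.0
position: [0.527, 0.0591, 0.209]
tcp_rot: [[-0.928, -0.035, 0.371], [-0.032, 0.999, 0.014], [-0.371, 0.001, -0.929]]
ft_force: [0.8, -0.5, -0.2]
grip_width: 0.075
finger_force: 0.0
```

Request:
move_arm(
  motion=[0, 1, 0, 0.03, -0.94, 0, -0.6, 0, 1, 0, 0, 0, 0, -0.6, 0, 1, 0, 0, 0, 0, -0.6, 0, 1, 0, 0, 0, 0, -0.6, 0, 0.1, -0.4, 0, 0, 0, -0.6, 0, 0, 0, 0, 0, 0, -0.6],
)

```text
clock: 11.75
position: [0.5266, 0.1604, 0.1971]
tcp_rot: [[-0.892, -0.036, 0.451], [-0.032, 0.999, 0.016], [-0.452, -0.0, -0.892]]
ft_force: [0.5, 0.9, 0.0]
grip_width: 0.0751
finger_force: 0.0
```

Request:
move_arm(
  motion=[0.37, 0.02, -0.66, 0, 0, 0, -0.62, 0.37, 0.02, -0.66, 0, 0, 0, -0.62, 0.37, 0.02, -0.66, 0, 0, 0, -0.62, 0.37, 0.02, -0.66, 0, 0, 0, -0.62, 0.37, 0.02, -0.66, 0, 0, 0, -0.62, 0, 0, 0, 0, 0, 0, -0.62, 0, 0, 0, 0, 0, 0, 0.7, 0, 0, 0, 0, 0, 0, 0.7, 0, 0, 0, 0, 0, 0, 0.7, 0, 0, 0, 0, 0, 0, 0.7],
)

```text
clock: 13.0
position: [0.5734, 0.1634, 0.116]
tcp_rot: [[-0.891, -0.035, 0.453], [-0.031, 0.999, 0.017], [-0.454, 0.0, -0.891]]
ft_force: [-1.8, -1.2, 2.5]
grip_width: 0.0488
finger_force: 19.9
```

Request:
move_arm(
  motion=[-0.5, -0.02, 0.98, 0, 0, 0, 0.7, -0.5, -0.02, 0.98, 0, 0, 0, 0.7, -0.5, -0.02, 0.98, 0, 0, 0, 0.7, -0.5, -0.02, 0.98, 0, 0, 0, 0.7, 0, -1, 0, 0, 0, 0, 0.7, 0, -1, 0, 0, 0, 0, 0.7, 0, -1, 0, -0.03, 0.94, 0, 0.7, 0, -1, 0, -0.03, 0.94, 0, 0.7, 0, -1, 0, -0.03, 0.94, 0, 0.7, 0, -1, 0, -0.03, 0.94, 0, 0.7, 0, -1, 0, -0.03, 0.94, 0, 0.7, 0, -1, 0, 0, 0, 0, 0.7],
)

```text
clock: 14.5
position: [0.5236, -0.0394, 0.2128]
tcp_rot: [[-0.999, -0.035, -0.003], [-0.035, 0.999, 0.002], [0.003, 0.002, -1.0]]
ft_force: [0.6, -0.2, -1.9]
grip_width: 0.0484
finger_force: 19.9
```

Request:
move_arm(
  motion=[0, -1, 0, 0, 0, 0, 0.7, 0, -1, 0, 0, 0, 0, 0.7, 0, -1, 0, 0, 0, 0, 0.7, 0, -1, 0, 0, 0, 0, 0.7, 0, -1, 0, 0, 0, 0, 0.7, 0, -1, 0, 0, 0, 0, 0.7, 0, -1, 0, 0, 0, 0, 0.7, 0.1, -1, 0, 0, 0, 0, 0.7, 0.1, -1, 0, 0, 0, 0, 0.7, 0.1, -1, 0, 0, 0, 0, 0.7, 0.1, -1, 0, 0, 0, 0, 0.7, 0, 0, 0, 0, 0, 0, 0.7],
)

```text
clock: 16.0
position: [0.5331, -0.315, 0.2128]
tcp_rot: [[-0.999, -0.033, -0.001], [-0.033, 0.999, 0.002], [0.001, 0.002, -1.0]]
ft_force: [-0.6, -0.2, -2.1]
grip_width: 0.0485
finger_force: 19.9
```

Request:
move_arm(
  motion=[0.06, -0.65, -0.3, 0, 0, 0, 0.7, 0, 0, -0.9, 0, 0, 0, 0.7, 0, 0, -0.9, 0, 0, 0, 0.7, 0, 0, -0.9, 0, 0, 0, 0.7, 0, 0, -0.9, 0, 0, 0, 0.7, 0, 0, -0.9, 0, 0, 0, 0.7, 0, 0, -0.8, 0, 0, 0, 0.7, 0, 0, -0.5, 0, 0, 0, 0.7, 0, 0, -0.1, 0, 0, 0, 0.7, 0, 0, 0, 0, 0, 0, 0.7],
)

```text
clock: 17.25
position: [0.535, -0.3301, 0.0589]
tcp_rot: [[-0.999, -0.035, 0.0], [-0.035, 0.999, 0.001], [-0.0, 0.001, -1.0]]
ft_force: [0.6, 0.9, -1.8]
grip_width: 0.0484
finger_force: 19.9
```

Request:
move_arm(
  motion=[0, -0.04, -0.1, 0, 0, 0, 0.7, 0, 0, -0.08, 0, 0, 0, 0.7, 0, 0, -0.04, 0, 0, 0, 0.7, 0, 0, 0, 0, 0, 0, 0.7],
)

```text
clock: 17.75
position: [0.5355, -0.3311, 0.054]
tcp_rot: [[-0.999, -0.035, 0.002], [-0.035, 0.999, 0.001], [-0.002, 0.001, -1.0]]
ft_force: [1.5, -0.4, 4.6]
grip_width: 0.0484
finger_force: 20.0
```

Request:
move_arm(
  motion=[0, 0, 0, 0, 0, 0, -0.3, 0, 0, 0, 0, 0, 0, -0.4, 0, 0, 0, 0, 0, 0, -0.4, 0, 0, 0.4, 0, 0, 0, -0.4, 0, 0, 0.8, 0, 0, 0, -0.4, 0, 0, 1, 0, 0, 0, -0.4, 0, 0, 1, 0, 0, 0, -0.4, 0, 0, 1, 0, 0, 0, -0.4, 0, 0, 1, 0, 0, 0, -0.4, 0, 0, 1, 0, 0, 0, -0.4],
)

```text
clock: 19.0
position: [0.5348, -0.3309, 0.2106]
tcp_rot: [[-0.999, -0.035, 0.001], [-0.035, 0.999, 0.001], [-0.001, 0.001, -1.0]]
ft_force: [0.1, 0.7, 0.3]
grip_width: 0.0661
finger_force: 0.0
```

Request:
move_arm(
  motion=[0, 1, 0, 0, 0, 0, -0.4, 0, 1, 0, 0, 0, 0, -0.4, -0.2, 1, 0, 0, 0, 0, -0.4, -0.2, 1, 0, 0, 0, 0, -0.4, -0.2, 1, 0, 0, 0, 0, -0.4, -0.2, 1, 0, 0, 0, 0, -0.4, -0.2, 1, 0, 0, 0, 0, -0.4, -0.2, 1, 0, 0, 0, 0, -0.4, -0.2, 1, 0, 0, 0, 0, -0.4, -0.2, 1, 0, 0, 0, 0, -0.4, -0.2, 1, 0, 0, 0, 0, -0.4, -0.2, 1, 0, 0, 0, 0, -0.4],
)

```text
clock: 20.5
position: [0.4847, -0.0301, 0.2095]
tcp_rot: [[-0.999, -0.035, 0.002], [-0.035, 0.999, 0.002], [-0.002, 0.002, -1.0]]
ft_force: [0.5, 0.2, 0.4]
grip_width: 0.0656
finger_force: 0.0
```

Request:
move_arm(
  motion=[-0.2, 1, 0, 0, 0, 0, -0.4, -0.2, 1, 0, 0.03, -0.94, 0, -0.4, -0.2, 1, 0, 0.03, -0.94, 0, -0.4, -0.2, 1, 0, 0.03, -0.94, 0, -0.4, -0.2, 1, 0, 0.03, -0.94, 0, -0.4, 0, 1, 0, 0.03, -0.94, 0, -0.4, 0, 1, 0, 0, 0, 0, -0.4, 0, 1, 0, 0, 0, 0, -0.4, 0, 1, 0, 0, 0, 0, -0.4, 0, 1, 0, 0, 0, 0, -0.4, 0, 1, 0, 0, 0, 0, -0.4, 0, 0, 0, 0, 0, 0, -0.4],
)

```text
clock: 22.0
position: [0.4597, 0.2451, 0.2091]
tcp_rot: [[-0.89, -0.037, 0.454], [-0.032, 0.999, 0.018], [-0.454, 0.001, -0.891]]
ft_force: [-0.4, 0.7, 0.1]
grip_width: 0.0659
finger_force: 0.0
```

Request:
move_arm(
  motion=[0, 1, 0, 0, 0, 0, -0.4, 0, 1, 0, 0, 0, 0, -0.4, 0, 1, -0.4, 0, 0, 0, -0.4, 0, 0.95, -0.7, 0, 0, 0, -0.4, 0, 0, -0.8, 0, 0, 0, -0.4, 0, 0, 0, 0, 0, 0, -0.4],
)

```text
clock: 22.75
position: [0.4596, 0.3419, 0.16]
tcp_rot: [[-0.892, -0.035, 0.451], [-0.031, 0.999, 0.015], [-0.452, -0.001, -0.892]]
ft_force: [1.3, -0.2, -0.8]
grip_width: 0.0656
finger_force: 0.0
```

Run:
```python
from geo import *
im,d,w,p=cloud("wrist"); s=monitor.state(); h=(w-C)@N
P=w[(abs(h-.061)<.003)&(im.min(2)>150)]; q=np.column_stack([(P-C)@X,(P-C)@Y]); k=np.hypot(q[:,0]+.0549,q[:,1]-.0755)<.035
print(k.sum(),(np.percentile(q[k],2,axis=0)+np.percentile(q[k],98,axis=0))/2)
c=np.array(s["position"])-C; print("tcp slope",c@X,c@Y,c@N,s["position"],s["clock"])
```

```text
2912 [-0.0544069  0.076546 ]
tcp slope -0.054345128034719595 0.07347367487137786 0.1301864283032356 [0.4600144  0.34214078 0.1611421 ] 22.8
```

Request:
move_arm(
  motion=[0.2, 0.16, -0.4, 0, 0, 0, -0.4, 0.34, 0, -0.68, 0, 0, 0, -0.4, 0.34, 0, -0.68, 0, 0, 0, -0.4, 0.34, 0, -0.68, 0, 0, 0, -0.4, 0.34, 0, -0.68, 0, 0, 0, -0.4, 0.34, 0, -0.66, 0, 0, 0, -0.4, 0, 0, 0, 0, 0, 0, -0.4, 0, 0, 0, 0, 0, 0, 0.6, 0, 0, 0, 0, 0, 0, 0.6, 0, 0, 0, 0, 0, 0, 0.6, 0, 0, 0, 0, 0, 0, 0.6],
)

```text
clock: 24.18
position: [0.5072, 0.347, 0.0664]
tcp_rot: [[-0.891, -0.035, 0.453], [-0.031, 0.999, 0.017], [-0.453, 0.001, -0.891]]
ft_force: [-2.4, -1.4, 3.8]
grip_width: 0.0515
finger_force: 20.0
```

Request:
move_arm(
  motion=[-0.5, -0.02, 0.98, 0, 0, 0, 0.6, -0.5, -0.02, 0.98, 0, 0, 0, 0.6, -0.5, -0.02, 0.98, 0, 0, 0, 0.6, -0.5, -0.02, 0.98, 0, 0, 0, 0.6, -0.5, -0.02, 0.98, 0, 0, 0, 0.6, 0, -0.5, 0.8, 0, 0, 0, 0.6, 0, -1, 0, 0, 0, 0, 0.6, 0, -1, 0, 0, 0, 0, 0.6, 0, -1, 0, 0, 0, 0, 0.6, 0, -1, 0, 0, 0, 0, 0.6, 0, -1, 0, 0, 0, 0, 0.6, 0, -1, 0, 0, 0, 0, 0.6],
)

```text
clock: 25.68
position: [0.4445, 0.181, 0.2084]
tcp_rot: [[-0.891, -0.035, 0.452], [-0.031, 0.999, 0.016], [-0.453, 0.0, -0.892]]
ft_force: [-0.3, 0.2, -1.4]
grip_width: 0.0512
finger_force: 20.0
```

Request:
move_arm(
  motion=[0.2, -1, 0, -0.03, 0.94, 0, 0.6, 0.2, -1, 0, -0.03, 0.94, 0, 0.6, 0.2, -1, 0, -0.03, 0.94, 0, 0.6, 0.2, -1, 0, -0.03, 0.94, 0, 0.6, 0.2, -1, 0, -0.03, 0.94, 0, 0.6, 0.2, -1, 0, 0, 0, 0, 0.6, 0.2, -1, 0, 0, 0, 0, 0.6, 0.2, -1, 0, 0, 0, 0, 0.6, 0.2, -1, 0, 0, 0, 0, 0.6, 0.2, -1, 0, 0, 0, 0, 0.6, 0.2, -1, 0, 0, 0, 0, 0.6, 0, 0, 0, 0, 0, 0, 0.6],
)

```text
clock: 27.18
position: [0.4997, -0.0942, 0.2082]
tcp_rot: [[-0.999, -0.033, -0.001], [-0.033, 0.999, 0.002], [0.001, 0.002, -1.0]]
ft_force: [0.4, 0.7, -2.4]
grip_width: 0.0512
finger_force: 20.0
```

Request:
move_arm(
  motion=[0.25, -0.77, 0, 0, 0, 0, 0.6, 0.25, -0.77, 0, 0, 0, 0, 0.6, 0.25, -0.77, 0, 0, 0, 0, 0.6, 0, 0, -1, 0, 0, 0, 0.6, 0, 0, -1, 0, 0, 0, 0.6, 0, 0, -1, 0, 0, 0, 0.6, 0, 0, -1, 0, 0, 0, 0.6, 0, 0, -1, 0, 0, 0, 0.6, 0, 0, -1, 0, 0, 0, 0.6, 0, 0, -0.5, 0, 0, 0, 0.6, 0, 0, -0.1, 0, 0, 0, 0.6, 0, 0, 0, 0, 0, 0, 0.6],
)

```text
clock: 28.68
position: [0.5189, -0.1512, 0.0441]
tcp_rot: [[-0.999, -0.035, 0.001], [-0.035, 0.999, 0.002], [-0.001, 0.001, -1.0]]
ft_force: [-0.5, 0.0, -1.5]
grip_width: 0.0513
finger_force: 20.0
```

Request:
move_arm(
  motion=[0, -0.04, -0.15, 0, 0, 0, 0.6, 0, 0, -0.1, 0, 0, 0, 0.6, 0, 0, -0.05, 0, 0, 0, 0.6, 0, 0, 0, 0, 0, 0, 0.6],
)

```text
clock: 29.18
position: [0.519, -0.152, 0.0365]
tcp_rot: [[-0.999, -0.035, 0.001], [-0.035, 0.999, 0.001], [-0.001, 0.001, -1.0]]
ft_force: [1.7, 0.3, 3.1]
grip_width: 0.0514
finger_force: 20.0
```

Request:
move_arm(
  motion=[0, 0, 0, 0, 0, 0, -0.3, 0, 0, 0, 0, 0, 0, -0.4, 0, 0, 0, 0, 0, 0, -0.4, 0, 0, 0.4, 0, 0, 0, -0.4, 0, 0, 0.8, 0, 0, 0, -0.4, 0, 0, 1, 0, 0, 0, -0.4, 0, 0, 1, 0, 0, 0, -0.4, 0, 0, 1, 0, 0, 0, -0.4, 0, 0, 1, 0, 0, 0, -0.4, 0, 0, 1, 0, 0, 0, -0.4, -1, 0, 1, 0, 0, 0, -0.4, -1, 0, 1, 0, 0, 0, -0.4],
)

```text
clock: 30.68
position: [0.4677, -0.1518, 0.2423]
tcp_rot: [[-0.999, -0.035, 0.0], [-0.035, 0.999, 0.002], [-0.0, 0.002, -1.0]]
ft_force: [-1.1, -0.2, -0.3]
grip_width: 0.066
finger_force: 0.0
```

Request:
move_arm(
  motion=[-1, -0.8, 1, 0, 0, 0, -0.4, -1, -0.8, 1, 0, 0, 0, -0.4, -1, -0.8, 1, 0, 0, 0, -0.4, -1, -0.8, 0, 0, 0, 0, -0.4, 0, 0, 0, 0, 0, 0, -0.4],
)

```text
clock: 31.3
position: [0.3674, -0.2327, 0.3169]
tcp_rot: [[-0.999, -0.032, 0.001], [-0.032, 0.999, 0.001], [-0.001, 0.001, -1.0]]
ft_force: [-0.4, -0.6, 0.5]
grip_width: 0.0659
finger_force: 0.0
```

Run:
```python
from h import *
im,d,w,p=cloud("side"); i2,d2,w2,p2=cloud("wrist"); i3,_,_,_=cloud("top")
cv2.imwrite("pics/f.png",np.vstack([np.hstack([cv2.resize(im[120:420,230:470],(400,400)),cv2.resize(i2,(400,400))]),cv2.resize(i3[155:245,135:455],(800,200))])[...,::-1])
x,y,z=[w2[...,i] for i in range(3)]
for nm,c,H in (("orange",(.5185,-.152),.073),("cream",(.5265,-.242),.106),("green",(.535,-.3317),.108)):
    m=(np.hypot(x-c[0],y-c[1])<.05)&(abs(z-H)<.005); P=w2[m]; q=P[:,:2]; cc=P.mean(0); n=np.linalg.svd(P-cc)[2][2]
    print(nm,m.sum(),(np.percentile(q,2,axis=0)+np.percentile(q,98,axis=0))/2-c,P[:,2].mean(),"tilt",np.arccos(abs(n[2])))
print(monitor.state()["clock"])
```

```text
orange 764 [-0.00019201 -0.00303872] 0.07306397746939874 tilt 0.025302236742045497
cream 1173 [ 0.0009729  -0.00137771] 0.10516307205765443 tilt 0.039891719237058275
green 124 [0.00667689 0.01423818] 0.10736326324071452 tilt 0.08108539340759598
31.45
```

View pics/f.png

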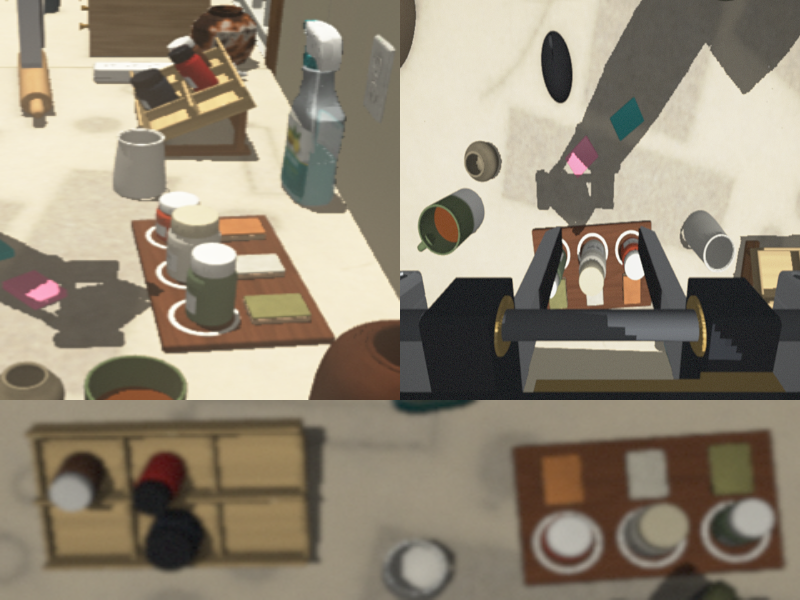

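The final views show all three pots upright inside their own rings. Navy, red and brown are still in the bin, and the cup and tiles look unmoved. The green depth reading was mostly hidden by a finger, but the side and top views show that pot centred. Handing in.

```bash
python3 -c "
from workcell import workorder; print(workorder.sign_off())"
```

```text
the job is handed in; nothing more can be done
None
```

The job is handed in at about 31 s on the robot's clock: the orange, cream and green pots stand upright in the rings in front of their own tiles, and the final pictures show the other pots, the tiles and the cup apparently unmoved; the sign-off returned no verdict.

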